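# Find the worn shock mount and flag it

### The arm

A 6-joint arm with a two-finger parallel gripper is mounted at the origin on the work surface. World frame = base frame: x ahead of the robot, y to its left, z up, the work surface at z = 0. Lengths are in mm, angles in rad, forces in N, time in s.
With the tool pointing down it reaches from about 250 to 725 mm from the base axis. Payload 9.7 kg.
Tool frame: the origin (TCP) lies midway between the tips of the shut fingers; the grasp point (between the pads) lies 19 mm behind it (grasp_offset is the distance from the TCP to the grasp point, in mm); z points along the fingers, y is the line along which they close (so a half turn about z gives the same grasp; the last joint's range is limited). The gripper opens to 85 mm and grips with 20 to 120 N. Pads are 22 mm wide; open, the fingers measure 114 mm over their backs; the gripper's body (76 mm by 85 mm) begins 54 mm behind the grasp point. The pads swing forward as they close: fully open they stand 13 mm farther back than shut.
Start: joints at [-1.246, 0.087, 0.176, 1.66, 0, 1.571], TCP at [175.513, -521.241, 196.584] pointing down, gripper open.
Joint ranges: [-3.13, 3.13], [-0.85, 1.81], [-1.15, 1.24], [-2.2, 2.28], [-1.44, 1.52], [-3.14, 3.14]. Speed limits (rad/s): [2.22, 2.22, 2.57, 3.14, 3.14, 3.14].

### API

Orientations are given as a unit quaternion [w, x, y, z].
In Python, from station import state, grab_frame, job_done, masks_of, tip_of, grasp_offset gives the robot as it stands.
- The arm moves only by the tool send_rows, never from a script. Its argument "plan" is a list of rows, each a list of 4 numbers: the shift along the world's x, y, z in m, then the turn about the world's z in rad. In form: [[tx, ty, tz, yaw], ...]. A call has 1 to 10 rows; each row shifts and turns the commanded pose from where the row before left it; what a row does not reach is not made up. A row lasts 1/12 s, in which the tool goes at most 41.7 mm and 7.16 degrees, less where a joint would pass 70% of its speed; a pose out of reach is approached as far as the arm can. A call is refused whole if a number of a shift passes 0.0417 or a number of a turn 0.125, either way. A call with a gripper value outside its range is refused whole. "jaw" is the finger opening in m, from 0 to 0.0854, set as the call begins (left out, the last holds). The fingers move at their own pace and stop on an object; the grip force is fixed at half the most. Time passes only in rows, so rows that do not move let the fingers close. It gives the time, the measured TCP pose, the force, the opening and the grip force at its end, in the units of the state.
- state(): the state, without advancing time (a new reading comes with each control period).
- grab_frame(name): name is "scene" or "side" or "wrist"; returns a dict with "pixels" (384x512x3 uint8, blue, green, red), "z_map" (384x512 float32, mm along the optical axis (not along the pixel's ray), 0 where there is no reading), "mtx" (3x3 intrinsics, pixels), "R" (3x3) and "t" (3): a world point X has camera coordinates R X + t; the wrist camera has in their place "tool_from_camera" (4x4, takes a point from camera to tool coordinates, whose origin is the TCP and whose axes are the flange's). Camera axes: x right, y down, z forward; pixel columns grow to the right and rows downward; lengths in mm; the calibration is good to about 2 mm. The wrist camera is an equidistant fisheye: a pixel r from the principal point sees the ray r / f radians off the axis. A picture is of the moment at which its call begins: read the wrist's pose just before it.
- job_done(): hands the job in; it is judged then, once.
Trained networks look in a picture, given as the dict that the camera call returned (one of the last four; its "shot" number tells which), for a name from the list of things; names that differ only in an ending like _2 or _b are one class to them, and where a whole thing is asked for, a point or a joint stands for the part that bears it (a point fixed in the world has none). Each returns a list of dicts, best first, with "score" (0 to 1); they miss things now and then, are a little off and sometimes report something else, mostly with a low value. They report only what shows in the picture. A call takes as long as a camera call.
- masks_of(picture, target): "region" (384x512 bool, what is visible of it) and "extent" ([left, top, right, bottom] in pixels, round what is visible of it).
- tip_of(picture, target): "pixel" ([column, row] in pixels: a listed point, or the origin of a listed thing).
The state is a dict: "time": time; "q": joint angles; "joint_velocities": joint speeds; "effort": joint torques, N m; "eef_pos": TCP position; "eef_rot": TCP orientation; "contact_force": force on the tool from outside, world axes, zero at the start; "ft_torque": the same for the moment, N m; "width": finger opening in mm; "grasp_force": force on a finger pad.
Only numpy, scipy, OpenCV 4.12 (cv2) and the standard library are available. Lean on these libraries where they do the work, as an engineer would, in place of code of your own. Each camera call takes 0.05 s, during which the arm holds its last target. There are 200 camera calls.

### The job

One of the three spring shock mounts on the test rail has gone soft. Starting at the rail's blue end and working along it, press down on each black pad in turn so that it clearly gives, feel which one is the softest, then push the orange tag of that mount all the way down. Leave the other two tags up, do not pick anything up, and do not disturb the loose things around the rail.

Things in the scene. Friction and masses are not known exactly. Their poses are not given: they have to be found in the camera images.
- rail: Aluminium test rail, fixed to the bench: a plate 145 mm (its x) by 310 mm (its y), 12 mm thick; origin at the centre of its underside, on the bench top. A blue block (60 x 28 mm, with a round blue knob on it, 36 mm high) marks its +y end and a low grey block its -y end. Three green-footed spring shock mounts with black rubber pads stand along it at x +35 mm, y +95, 0 and -95 mm; one orange marker tag stands beside each, at x -38 mm and the same y.
- pad_1 (a point): Centre of the top face of pad 1 at rest (the first, next to the blue end block), 70 mm above the bench. The pad is a black rubber disc of 44 mm diameter that sinks straight down on a spring, at most 14 mm, and comes back up when let go. The three look alike; their springs need about 2, 5 and 8 N to sink 5 mm (force grows with depth). Which is the softest changes from run to run. This point stays put when the pad sinks.
- tag_1_top (a point): Centre of the top face of orange tag 1, the tag of pad 1; moves with the tag. The face is 14 mm (rail x) by 26 mm (rail y) and stands 52 mm above the bench when up, 40 mm when fully down (then still 4 mm proud of its grey holder, which is 30 x 42 mm and 36 mm high).
- tag_1 (a joint): How far orange tag 1 has been pushed down, in m: 0 up, 0.012 fully down against its stop. It slides stiffly (about 3 N) straight down and stays where it is left.
- pad_2 (a point): Centre of the top face of pad 2 at rest (the middle one), 70 mm above the bench. The pad is a black rubber disc of 44 mm diameter that sinks straight down on a spring, at most 14 mm, and comes back up when let go. The three look alike; their springs need about 2, 5 and 8 N to sink 5 mm (force grows with depth). Which is the softest changes from run to run. This point stays put when the pad sinks.
- tag_2_top (a point): Centre of the top face of orange tag 2, the tag of pad 2; moves with the tag. The face is 14 mm (rail x) by 26 mm (rail y) and stands 52 mm above the bench when up, 40 mm when fully down (then still 4 mm proud of its grey holder, which is 30 x 42 mm and 36 mm high).
- tag_2 (a joint): How far orange tag 2 has been pushed down, in m: 0 up, 0.012 fully down against its stop. It slides stiffly (about 3 N) straight down and stays where it is left.
- pad_3 (a point): Centre of the top face of pad 3 at rest (the last, farthest from the blue end block), 70 mm above the bench. The pad is a black rubber disc of 44 mm diameter that sinks straight down on a spring, at most 14 mm, and comes back up when let go. The three look alike; their springs need about 2, 5 and 8 N to sink 5 mm (force grows with depth). Which is the softest changes from run to run. This point stays put when the pad sinks.
- tag_3_top (a point): Centre of the top face of orange tag 3, the tag of pad 3; moves with the tag. The face is 14 mm (rail x) by 26 mm (rail y) and stands 52 mm above the bench when up, 40 mm when fully down (then still 4 mm proud of its grey holder, which is 30 x 42 mm and 36 mm high).
- tag_3 (a joint): How far orange tag 3 has been pushed down, in m: 0 up, 0.012 fully down against its stop. It slides stiffly (about 3 N) straight down and stays where it is left.
- spare_mount: Loose small spring mount with a brass foot and a yellow cap, 34 mm diameter, 48 mm high, standing on the bench off the grey-block end of the rail; not to be disturbed. Origin at the centre of its underside.
- screwdriver: Loose red-handled screwdriver, 160 mm long, under 30 mm high, lying along the rail on the tags' side; not to be disturbed. Origin under its middle.
- solder_reel: Loose green solder reel, 56 mm diameter, 40 mm high, standing beyond the pads; not to be disturbed. Origin at the centre of its underside.
- flux_bottle: Loose small white bottle with red cap, 38 mm diameter, 85 mm high, standing beyond the pads; not to be disturbed. Origin at the centre of its underside.
- motor: Loose small steel motor standing on end beyond the pads, 28 mm diameter, 48 mm high; not to be disturbed. Origin at the centre of its underside.
- parts_tray: Loose grey tray of small parts, 110 x 80 mm, 24 mm high, off the blue end of the rail; not to be disturbed. Origin at the centre of its underside.

How it is judged:
By the outcome, as a careful person would: the job done as asked, in the order asked, and still so for the second after the job is handed in, with the robot touching nothing.
It also fails if it takes over 67 s, if anything falls off the work surface, if the arm or the gripper's body presses on something with over 40 N, if the wrist force passes 120 N, or if a joint passes its speed limit or range.

## Working session

There is one attempt and no reset: what is moved stays moved. The work goes in short steps, Python scripts to look and compute and a tool call to move; the robot and the scene stay as the last step left them, time stands still between calls to the robot, and variables do not carry over. Pictures are saved under pics/ and viewed, at most 10 in all, crops included, and the job is handed in when it is done.

Besides the shell and the picture viewer there is one more tool, called by a JSON object that holds its "op" and its "data". send_rows: Moves the arm, as the interface text tells. Its arguments: {"type":"object","properties":{"plan":{"type":"array"},"jaw":{"type":"number"}},"required":["plan"]}

```bash
mkdir -p pics; cat > h.py <<'E'
import numpy as np, cv2
from station import *
def world(f,px,z=None):
    c,r=px; K=f["mtx"]; d=np.array([(c-K[0,2])/K[0,0],(r-K[1,2])/K[1,1],1.])
    R,t=np.array(f["R"]),np.array(f["t"])
    if z is None:
        return R.T@(d*f["z_map"][int(round(r)),int(round(c))]-t)
    o=-R.T@t; w=R.T@d
    return o+w*(z-o[2])/w[2]
E
python3 - <<'E'
from h import *
s=state();print(s)
ims=[]
for n in("scene","side"):
    f=grab_frame(n);ims.append(f["pixels"])
    cv2.imwrite(f"pics/{n}1.png",f["pixels"])
    for t,z in(("pad_1",70),("tag_1_top",52),("rail",0)):
        for d in tip_of(f,t): print(n,t,round(d["score"],2),np.round(d["pixel"]),world(f,d["pixel"],z).round(),world(f,d["pixel"]).round())
E
```

```text
{'time': 0.0, 'q': array([-1.24602622e+00,  8.74604392e-02,  1.75120724e-01,  1.65979750e+00,
        4.56591331e-06,  1.57077498e+00]), 'joint_velocities': array([ 1.21785554e-04,  5.22264739e-05, -3.38409167e-04,  9.06818658e-04,
       -1.05370416e-04, -1.17015216e-03]), 'effort': array([-1.93142077e-03, -5.20385170e+01,  4.64807796e+01,  1.62165973e-02,
       -9.02124020e-05,  5.19289145e-06]), 'eef_pos': array([ 175.41223682, -520.98301125,  195.87601944]), 'eef_rot': array([-6.61994161e-04,  9.86842547e-01,  1.61682833e-01, -1.06132257e-04]), 'contact_force': array([ 0.26431571, -0.48042315,  0.66360007]), 'ft_torque': array([-0.04459095,  0.00331249, -0.06688701]), 'grasp_force': 0.0, 'width': 85.42538210737905}
scene pad_1 0.95 [263. 196.] [589.  62.  70.] [588.  62.  69.]
scene pad_1 0.83 [298. 186.] [559. 147.  70.] [557. 147.  67.]
scene pad_1 0.59 [224. 207.] [624. -29.  70.] [624. -29.  70.]
scene tag_1_top 0.56 [292. 171.] [493. 136.  52.] [493. 136.  51.]
scene rail 0.83 [261. 203.] [559.  57.  -0.] [610.  57.  69.]
scene rail 0.75 [275. 244.] [679.  93.   0.] [711.  90.  54.]
scene rail 0.36 [317. 236.] [657. 194.   0.] [663. 192.  11.]
side pad_1 0.76 [269. 235.] [552. 151.  70.] [552. 153.  73.]
side pad_1 0.66 [252. 201.] [589.  65.  70.] [589.  67.  72.]
side pad_1 0.66 [195. 200.] [705.  71.  70.] [717.  24.  20.]
side pad_1 0.57 [243. 173.] [613. -17.  70.] [613. -17.  70.]
side tag_1_top 0.5 [303. 232.] [487. 126.  52.] [487. 125.  51.]
```

View pics/scene1.png

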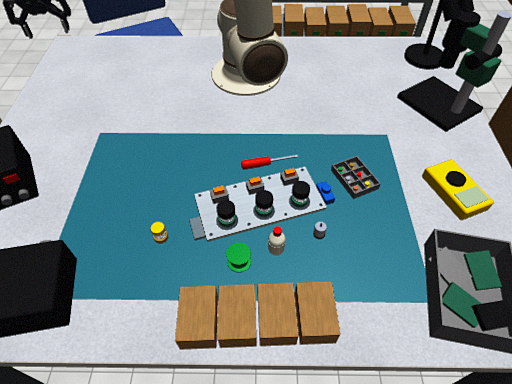

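View pics/side1.png

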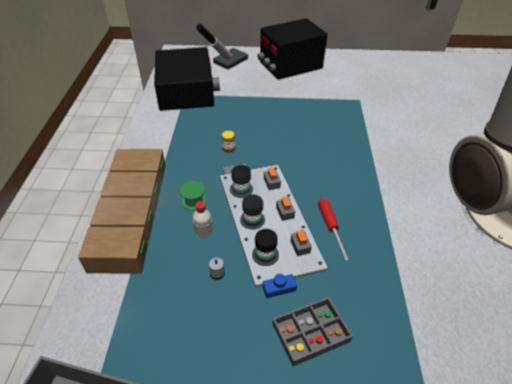

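The scene picture shows the blue block at (325,191), pads 1 to 3 at (300,188), (264,198) and (226,209), and tags 1 to 3 at (290,174), (255,183) and (219,192). The side picture agrees, with the blue block at (280,285) and pad 1 at (266,240). The flux bottle, motor and reel stand beyond the pads, and the screwdriver lies on the robot side. Next I fit the rail pose from the depth clouds.

```bash
cat > fit.py <<'E'
from h import *
from scipy.optimize import least_squares
M=np.array([[35,95],[35,0],[35,-95],[-38,95],[-38,0],[-38,-95]],float)
guess=np.array([[556,149],[589,63],[619,-23],[490,131],[519,43],[550,-45]],float)
obs=[]
for n in("scene","side"):
    f=grab_frame(n);K=f["mtx"];v,u=np.mgrid[:384,:512];z=f["z_map"]
    C=np.stack([(u-K[0,2])/K[0,0]*z,(v-K[1,2])/K[1,1]*z,z],-1)
    W=(C-f["t"])@f["R"]
    p=f["pixels"].astype(int);b,g,r=p[...,0],p[...,1],p[...,2]
    om=(r>150)&(g<160)&(b<90)&(W[...,2]>44)&(W[...,2]<58)
    bm=(p.max(-1)<75)&(W[...,2]>63)&(W[...,2]<78)
    for i in range(6):
        m=(bm if i<3 else om)&(np.hypot(W[...,0]-guess[i,0],W[...,1]-guess[i,1])<35)
        q=W[m]
        if len(q)<5: print(n,i,len(q));continue
        c=(q.min(0)+q.max(0))/2; print(n,i,len(q),np.median(q,0).round(1),c.round(1),np.ptp(q,axis=0).round())
        obs.append((i,np.median(q,0)[:2]))
I=[o[0] for o in obs];P=np.array([o[1] for o in obs])
T=lambda x:M@np.array([[np.cos(x[2]),np.sin(x[2])],[-np.sin(x[2]),np.cos(x[2])]])+x[:2]
s=least_squares(lambda x:(T(x)[I]-P).ravel(),[560,55,-.3],loss="soft_l1",f_scale=3).x
print(s);print(T(s).round(1));print((T(s)[I]-P).round(1).tolist())
E
python3 fit.py
```

```text
scene 0 213 [565.3 153.7  69.5] [562.2 153.6  68. ] [43. 42. 10.]
scene 1 220 [595.7  65.   69.6] [591.7  65.   68. ] [44. 38. 10.]
scene 2 233 [625.6 -25.   69.6] [623.  -24.9  68.8] [43. 40. 11.]
scene 3 41 [493.8 129.6  51.3] [492.1 130.7  51.1] [19. 23.  6.]
scene 4 42 [522.9  41.1  50.6] [522.9  41.   50.5] [18. 23.  4.]
scene 5 43 [553.2 -49.1  50.6] [553.2 -49.2  49.8] [19. 25.  7.]
side 0 326 [558.4 159.6  70. ] [558.8 156.9  68.3] [39. 40. 10.]
side 1 265 [588.7  69.4  69.8] [588.   66.3  68.2] [39. 42. 10.]
side 2 216 [618.7 -21.   69.5] [619.  -23.4  68.1] [38. 41.  9.]
side 3 66 [489.4 133.9  51.4] [489.3 133.9  50.3] [17. 23.  6.]
side 4 53 [519.   44.2  50.9] [519.   42.7  50.3] [17. 22.  6.]
side 5 45 [549.8 -44.4  50.7] [549.9 -45.6  49.1] [18. 24.  8.]
[5.57839596e+02 5.51873219e+01 3.25984656e-01]
[[560.6 156.4]
 [591.   66.4]
 [621.4 -23.6]
 [491.4 133. ]
 [521.8  43. ]
 [552.3 -47. ]]
[[-4.7, 2.7], [-4.7, 1.4], [-4.2, 1.4], [-2.4, 3.4], [-1.0, 2.0], [-1.0, 2.1], [2.2, -3.2], [2.3, -3.0], [2.7, -2.6], [2.0, -0.9], [2.8, -1.2], [2.5, -2.6]]
```

Residuals between the two cameras are within 5 mm and the fit lies between them. The rail is at (558, 55) with yaw 0.326. Tool y already lies along rail y, so no turn is needed. I'm moving above pad 1 with the jaws shut.

{"op": "send_rows", "data": {"plan": [[0.0193, 0.0339, 0, 0], [0.0193, 0.0339, 0, 0], [0.0193, 0.0339, 0, 0], [0.0193, 0.0339, 0, 0], [0.0193, 0.0339, 0, 0], [0.0193, 0.0339, 0, 0], [0.0193, 0.0339, 0, 0], [0.0193, 0.0339, 0, 0], [0.0193, 0.0339, 0, 0], [0.0193, 0.0339, 0, 0]], "jaw": 0}}

```text
time: 1.33
eef_pos: [369.0, -180.5, 196.9]
eef_rot: [0.0, 0.987, 0.162, 0.0]
contact_force: [-0.0, -0.8, 0.4]
width: -0.1
grasp_force: 0.0
```

{"op": "send_rows", "data": {"plan": [[0.0193, 0.0339, 0, 0], [0.0193, 0.0339, 0, 0], [0.0193, 0.0339, 0, 0], [0.0193, 0.0339, 0, 0], [0.0193, 0.0339, 0, 0], [0.0193, 0.0339, 0, 0], [0.0193, 0.0339, 0, 0], [0.0193, 0.0339, 0, 0], [0.0193, 0.0339, 0, 0], [0.0193, 0.0339, 0, 0]]}}

```text
time: 2.17
eef_pos: [562.1, 158.8, 196.6]
eef_rot: [-0.0, 0.987, 0.162, 0.0]
contact_force: [-0.3, -0.8, 0.7]
width: 0.3
grasp_force: 0.0
```

{"op": "send_rows", "data": {"plan": [[0, 0, -0.03, 0], [0, 0, -0.03, 0], [0, 0, -0.01, 0], [0, 0, 0, 0], [0, 0, 0, 0]]}}

```text
time: 2.58
eef_pos: [561.2, 156.4, 127.3]
eef_rot: [0.0, 0.987, 0.161, -0.0]
contact_force: [-0.9, -0.5, 0.3]
width: 0.1
grasp_force: 0.0
```

```bash
cat > w.py <<'E'
from h import *
from scipy.spatial.transform import Rotation as Ro
import sys
s=state();f=grab_frame("wrist");cv2.imwrite(f"pics/{sys.argv[1]}.png",f["pixels"])
w,x,y,z=s["eef_rot"];Rt=Ro.from_quat([x,y,z,w]).as_matrix();T=np.array(f["tool_from_camera"]);K=f["mtx"]
def wz(px,h):
    a=(px[0]-K[0,2])/K[0,0];b=(px[1]-K[1,2])/K[1,1];r=np.hypot(a,b)
    d=np.array([a/r*np.sin(r),b/r*np.sin(r),np.cos(r)])
    o=Rt@T[:3,3]+s["eef_pos"];d=Rt@T[:3,:3]@d
    return o+d*(h-o[2])/d[2]
print(s["eef_pos"],s["contact_force"])
for t,h in(("pad_1",70),("tag_1_top",52)):
    for d in tip_of(f,t): print(t,round(d["score"],2),np.round(d["pixel"]),wz(d["pixel"],h).round(1))
E
python3 w.py w1
```

```text
[561.23394    156.40374152 127.32897352] [-0.91562354 -0.47338279  0.28680824]
pad_1 0.56 [448. 196.] [620.7 -28.1  70. ]
```

View pics/w1.png

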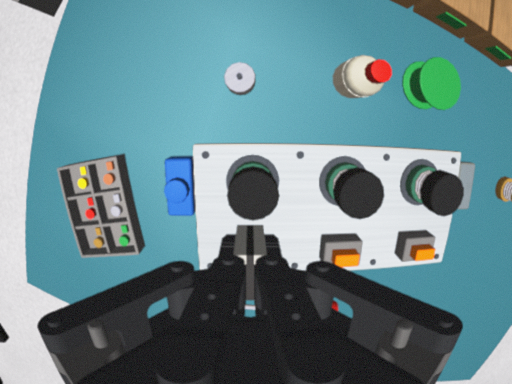

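The wrist picture shows pad 1 at (253,193), pad 2 at (358,192) and pad 3 at (441,193). Tags 2 and 3 are at (346,259) and (424,253), and the shut finger tips are near (250,232). I'll convert these to positions to check the fit.

```bash
cat >> w.py <<'E'
for p,h in(((253,193),70),((358,192),70),((441,193),70),((346,259),52),((424,253),52)): print(p,wz(p,h).round(1))
E
python3 w.py w2
```

```text
[562.27207846 156.59471738 128.88576181] [ 0.42588029 -0.45070927 -0.38847495]
pad_1 0.64 [448. 195.] [623.2 -29.7  70. ]
(253, 193) [564.6 152.5  70. ]
(358, 192) [594.2  66.8  70. ]
(441, 193) [622.  -19.4  70. ]
(346, 259) [524.9  40.6  52. ]
(424, 253) [555.1 -48.2  52. ]
```

The wrist view agrees with the fit to about 4 mm. I'm pressing pad 1 now, with the tip going to about z = 62.

{"op": "send_rows", "data": {"plan": [[0, 0, -0.02, 0], [0, 0, -0.02, 0], [0, 0, -0.01, 0], [0, 0, -0.002, 0], [0, 0, 0, 0]]}}

```text
time: 3.3
eef_pos: [561.3, 156.6, 74.5]
eef_rot: [0.0, 0.987, 0.162, -0.0]
contact_force: [0.7, -0.8, 0.6]
width: 0.0
grasp_force: 0.0
```

{"op": "send_rows", "data": {"plan": [[0, 0, -0.004, 0], [0, 0, -0.004, 0], [0, 0, -0.004, 0], [0, 0, 0, 0], [0, 0, 0, 0], [0, 0, 0, 0]]}}

```text
time: 3.8
eef_pos: [561.6, 156.8, 62.8]
eef_rot: [-0.0, 0.987, 0.162, 0.0]
contact_force: [0.3, -0.0, -0.5]
width: -0.1
grasp_force: 0.0
```

{"op": "send_rows", "data": {"plan": [[0, 0, -0.003, 0], [0, 0, 0, 0], [0, 0, 0, 0], [0, 0, 0, 0], [0, 0, 0, 0]]}}

```text
time: 4.22
eef_pos: [561.5, 156.8, 59.6]
eef_rot: [-0.0, 0.987, 0.162, 0.0]
contact_force: [0.7, -0.6, 0.2]
width: -0.0
grasp_force: 0.0
```

No force registers 10 mm below the pad top, so I'm looking before going further.

```bash
python3 - <<'E'
from h import *
for _ in range(3):
    f=grab_frame("side");print(state()["contact_force"],state()["effort"],state()["eef_pos"])
a=cv2.resize(f["pixels"][150:320,190:360],(0,0),fx=3.4,fy=3.4,interpolation=2);cv2.imwrite("pics/s3.png",a)
f=grab_frame("wrist");cv2.imwrite("pics/w3.png",f["pixels"])
E
```

```text
[-0.02517212 -0.39013462  0.32787811] [ 3.16684935e-03 -5.67178345e+01  4.68089747e+01  2.15397013e-03
  3.37769716e-04 -3.51549113e-05] [561.53998114 156.77818352  59.66909232]
[-0.28002857 -0.64969523  0.55564677] [ 5.40567664e-03 -5.67342532e+01  4.68275034e+01  1.85965815e-03
  5.21596230e-04  1.08792250e-05] [561.53741063 156.79427145  59.64770827]
[-0.12304809  0.96193406  0.21818627] [ 9.07955609e-05 -5.67466092e+01  4.68389261e+01  1.47186340e-03
  2.64434311e-04  7.40723237e-06] [561.54066076 156.77085286  59.64018008]
```

View pics/s3.png

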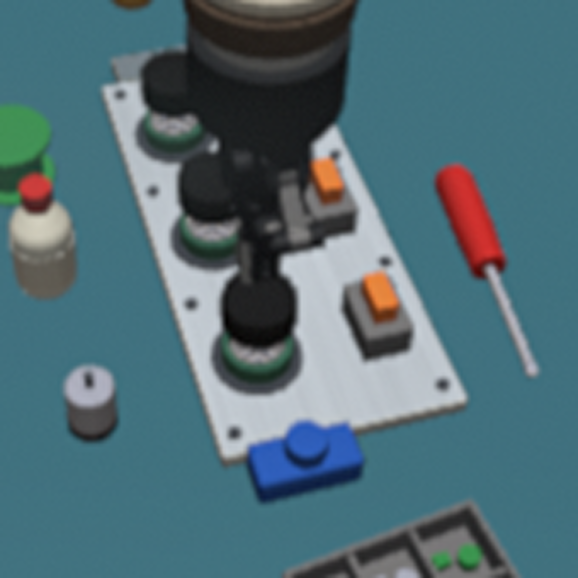

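View pics/w3.png

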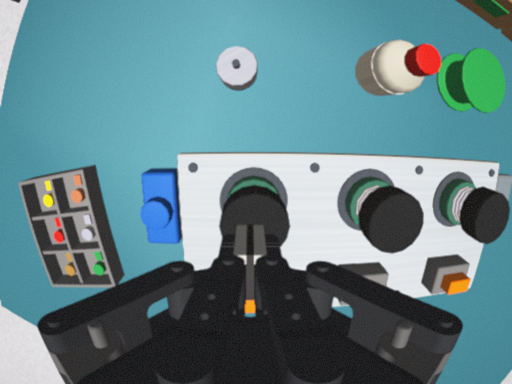

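The side crop shows the fingertips at (258,275) over the middle of pad 1 (top centre near (258,300)). The wrist picture shows the tips at (250,232), over the pad's robot-side half. Depth will show whether the pad has sunk.

```bash
python3 - <<'E'
from h import *
for n in("side","scene"):
    f=grab_frame(n);K=f["mtx"];v,u=np.mgrid[:384,:512];z=f["z_map"]
    C=np.stack([(u-K[0,2])/K[0,0]*z,(v-K[1,2])/K[1,1]*z,z],-1);W=(C-f["t"])@f["R"]
    for c in((561,156),(591,66),(621,-24)):
        m=(np.hypot(W[...,0]-c[0],W[...,1]-c[1])<30)&(W[...,2]>40)&(W[...,2]<110)
        print(n,c,np.histogram(W[m][:,2],bins=np.arange(40,112,4))[0])
    if n=="side":
        for r in range(222,250,2): print(r,W[r,258:276:3,2].round().tolist(),f["pixels"][r,266])
E
```

```text
side (561, 156) [  1   4  20  30  32  27  39 268   9   0   0   0   0   1   4  16  18]
side (591, 66) [  6   0  19  22  20  21  28 165   3   0   0   0   0   0   0   0   0]
side (621, -24) [  4   4  17  19  16  19  22 150   2   0   0   0   0   0   0   0   0]
222 [23.0, 126.0, 148.0, 165.0, 184.0, 185.0] [17 16 15]
224 [14.0, 120.0, 145.0, 161.0, 176.0, 182.0] [21 19 19]
226 [14.0, 114.0, 120.0, 120.0, 117.0, 12.0] [21 20 17]
228 [12.0, 111.0, 115.0, 114.0, 112.0, 13.0] [21 19 18]
230 [13.0, 103.0, 109.0, 107.0, 108.0, 70.0] [23 22 20]
232 [71.0, 70.0, 103.0, 71.0, 71.0, 69.0] [25 24 23]
234 [70.0, 71.0, 70.0, 69.0, 71.0, 69.0] [33 33 31]
236 [71.0, 69.0, 68.0, 70.0, 70.0, 71.0] [34 33 33]
238 [70.0, 70.0, 70.0, 69.0, 69.0, 70.0] [33 32 31]
240 [70.0, 69.0, 70.0, 71.0, 71.0, 70.0] [35 33 33]
242 [70.0, 71.0, 69.0, 70.0, 70.0, 72.0] [34 33 32]
244 [66.0, 69.0, 70.0, 69.0, 68.0, 68.0] [34 33 31]
246 [59.0, 64.0, 68.0, 67.0, 67.0, 62.0] [21 21 21]
248 [54.0, 57.0, 60.0, 62.0, 60.0, 56.0] [12 13 15]
scene (561, 156) [  1   1  16  18  18  17  33 158   7   0   0   0   0   1   4   9  13]
scene (591, 66) [  1   3  13  17  18  16  41 176  10   0   0   0   0   0   0   0   0]
scene (621, -24) [  0   1  14  15  22  15  42 194   6   0   0   0   0   0   0   0   0]
```

Pad 1 has not sunk. The fingers seen by the side camera are well above the reported TCP height, so I'm checking tip geometry against the reported TCP.

```bash
python3 - <<'E'
from h import *
f=grab_frame("wrist");T=np.array(f["tool_from_camera"]);K=f["mtx"];z=f["z_map"]
p=np.linalg.inv(T)@[0,0,0,1.];r=np.arctan2(np.hypot(p[0],p[1]),p[2]);a=np.arctan2(p[1],p[0])
print(T.round(2).tolist(),"TCP px",K[0,2]+K[0,0]*r*np.cos(a),K[1,2]+K[1,1]*r*np.sin(a))
def tool(c,rw):
    a=(c-K[0,2])/K[0,0];b=(rw-K[1,2])/K[1,1];r=np.hypot(a,b);k=np.tan(r)/r
    Z=z[rw,c]; return (T@[a*k*Z,b*k*Z,Z,1])[:3].round(1)
for c,rw in((241,229),(258,229),(241,235),(258,235),(241,245),(258,245),(253,205),(230,210),(275,210),(390,220),(485,215),(456,284)): print(c,rw,z[rw,c],tool(c,rw))
for n in("side","scene"):
    f=grab_frame(n);K2=f["mtx"];v,u=np.mgrid[:384,:512];zz=f["z_map"]
    C=np.stack([(u-K2[0,2])/K2[0,0]*zz,(v-K2[1,2])/K2[1,1]*zz,zz],-1);W=(C-f["t"])@f["R"]
    m=(np.hypot(W[...,0]-561,W[...,1]-156)<60)&(W[...,2]>80)&(W[...,2]<135)
    q=W[m];q=q[np.argsort(q[:,2])][:12];print(n,q.round().tolist())
E
```

```text
[[-0.0, -0.97, -0.26, 65.4], [1.0, -0.0, -0.0, 1.93], [0.0, -0.26, 0.97, -177.58], [0.0, 0.0, 0.0, 1.0]] TCP px 246.71989477035322 218.48909879540054
241 229 142.057 [ 11.2  -2.3 -45. ]
258 229 142.32935 [ 11.1   5.9 -44.8]
241 235 133.95284 [ 11.6  -2.  -53.3]
258 235 134.0002 [ 11.6   5.7 -53.3]
241 245 124.962074 [ 11.1  -1.8 -62.8]
258 245 125.03849 [ 11.    5.4 -62.7]
253 205 175.39227 [ 12.3   3.8 -10.2]
230 210 175.48814 [  9.4  -9.8 -10.9]
275 210 176.81482 [ 8.9 17.  -9.6]
390 220 178.7831 [ 1.1 93.5 -9.7]
485 215 177.84587 [  1.8 182.5 -10.4]
456 284 214.8012 [-71.2 188.4   8.3]
side [[566.0, 167.0, 97.0], [564.0, 167.0, 97.0], [572.0, 155.0, 99.0], [566.0, 167.0, 100.0], [564.0, 167.0, 100.0], [570.0, 160.0, 100.0], [570.0, 163.0, 101.0], [560.0, 169.0, 101.0], [566.0, 165.0, 101.0], [564.0, 166.0, 101.0], [568.0, 168.0, 101.0], [553.0, 168.0, 102.0]]
scene [[570.0, 164.0, 96.0], [575.0, 154.0, 98.0], [573.0, 159.0, 99.0], [573.0, 154.0, 100.0], [571.0, 166.0, 101.0], [571.0, 149.0, 101.0], [574.0, 161.0, 101.0], [571.0, 161.0, 101.0], [572.0, 154.0, 101.0], [575.0, 156.0, 101.0], [565.0, 171.0, 101.0], [572.0, 151.0, 102.0]]
```

Pads sit at the right height relative to the reported TCP, but the visible fingertips end about 37 mm behind it (z ≈ 97). I expect contact near TCP z = 33. I'll go down gently and read the force.

{"op": "send_rows", "data": {"plan": [[0, 0, -0.008, 0], [0, 0, -0.008, 0], [0, 0, -0.004, 0], [0, 0, 0, 0], [0, 0, 0, 0]]}}

```text
time: 5.08
eef_pos: [561.1, 156.7, 38.9]
eef_rot: [0.0, 0.987, 0.162, -0.001]
contact_force: [0.7, 0.2, 0.4]
width: -0.1
grasp_force: 0.0
```

{"op": "send_rows", "data": {"plan": [[0, 0, -0.002, 0], [0, 0, -0.002, 0], [0, 0, -0.002, 0], [0, 0, 0, 0], [0, 0, 0, 0]]}}

```text
time: 5.5
eef_pos: [561.8, 156.8, 33.9]
eef_rot: [-0.0, 0.987, 0.162, 0.0]
contact_force: [-0.4, 0.4, 2.3]
width: -0.5
grasp_force: 1.2
```

{"op": "send_rows", "data": {"plan": [[0, 0, -0.002, 0], [0, 0, -0.001, 0], [0, 0, 0, 0], [0, 0, 0, 0]]}}

```text
time: 5.83
eef_pos: [561.8, 156.9, 31.2]
eef_rot: [-0.0, 0.987, 0.162, 0.0]
contact_force: [-1.1, -0.5, 6.4]
width: -0.1
grasp_force: 3.4
```

{"op": "send_rows", "data": {"plan": [[0, 0, -0.002, 0], [0, 0, -0.002, 0], [0, 0, 0, 0], [0, 0, 0, 0], [0, 0, 0, 0]]}}

```text
time: 6.25
eef_pos: [561.9, 156.9, 28.0]
eef_rot: [-0.0, 0.987, 0.162, 0.001]
contact_force: [-3.3, -0.8, 11.2]
width: 0.3
grasp_force: 5.9
```

```bash
cat > p.py <<'E'
from h import *
F=[];Z=[]
for i in range(4):
    f=grab_frame("side" if i%2 else "scene");s=state();F.append(s["contact_force"][2]);Z.append(s["eef_pos"][2])
    if i<2: continue
    K=f["mtx"];v,u=np.mgrid[:384,:512];z=f["z_map"]
    C=np.stack([(u-K[0,2])/K[0,0]*z,(v-K[1,2])/K[1,1]*z,z],-1);W=(C-f["t"])@f["R"]
    for c in((561,156),(591,66),(621,-24)):
        m=(np.hypot(W[...,0]-c[0],W[...,1]-c[1])<28)&(W[...,2]>40)&(W[...,2]<74)
        print(c,np.histogram(W[m][:,2],bins=np.arange(46,78,4))[0])
    p=f["pixels"].astype(int);om=(p[...,2]>150)&(p[...,1]<160)&(p[...,0]<90)
    for c in((491,133),(522,43),(552,-47)):
        m=om&(np.hypot(W[...,0]-c[0],W[...,1]-c[1])<20)&(W[...,2]>34);print("tag",m.sum(),np.percentile(W[m][:,2],80).round(1) if m.any() else "")
print("F",np.mean(F),"Z",np.mean(Z))
E
python3 p.py
```

```text
(561, 156) [19 18 17 60 60  4 12]
(591, 66) [  9  13  23  14  17 132  85]
(621, -24) [  7  14  20  18  19 122 106]
tag 8 51.7
tag 43 52.4
tag 45 51.5
(561, 156) [ 32  30  27  62 122   8  10]
(591, 66) [ 7 15 17 17 20 62 38]
(621, -24) [10 17 14 19 18 92 69]
tag 67 52.0
tag 30 51.7
tag 0 
F 11.697284083084927 Z 27.994511392551004
```

Pad 1 clearly sank about 8 mm at 11.5 N, or 1.5 N/mm, so it is the stiff one. Next is pad 2.

{"op": "send_rows", "data": {"plan": [[0, 0, 0.02, 0], [0, 0, 0.03, 0], [0.0101, -0.03, 0, 0], [0.0101, -0.03, 0, 0], [0.0101, -0.03, 0, 0], [0, 0, 0, 0], [0, 0, -0.02, 0], [0, 0, -0.015, 0], [0, 0, -0.003, 0], [0, 0, 0, 0]]}}

```text
time: 7.28
eef_pos: [590.8, 66.7, 37.2]
eef_rot: [-0.0, 0.987, 0.162, -0.001]
contact_force: [0.0, 0.6, -0.3]
width: -0.1
grasp_force: 0.0
```

{"op": "send_rows", "data": {"plan": [[0, 0, -0.003, 0], [0, 0, -0.002, 0], [0, 0, -0.002, 0], [0, 0, 0, 0], [0, 0, 0, 0], [0, 0, 0, 0]]}}

```text
time: 7.78
eef_pos: [592.2, 67.0, 32.3]
eef_rot: [-0.0, 0.987, 0.162, 0.001]
contact_force: [0.0, 1.3, 3.0]
width: 0.1
grasp_force: 1.5
```

{"op": "send_rows", "data": {"plan": [[0, 0, -0.003, 0], [0, 0, -0.002, 0], [0, 0, 0, 0], [0, 0, 0, 0], [0, 0, 0, 0]]}}

```text
time: 8.2
eef_pos: [592.3, 67.0, 27.2]
eef_rot: [-0.0, 0.987, 0.162, 0.001]
contact_force: [-1.2, 1.3, 7.4]
width: 0.0
grasp_force: 3.7
```

```bash
python3 p.py
```

```text
(561, 156) [  7  18  18  15  20 120  84]
(591, 66) [18 17 20 75 40  4 14]
(621, -24) [  6  19  16  14  20 143  89]
tag 7 51.1
tag 4 50.7
tag 44 51.9
(561, 156) [ 16  25  28  29  29 180 164]
(591, 66) [ 28  27  29 112  52   5  16]
(621, -24) [11 11 16 13 17 53 43]
tag 67 52.1
tag 53 51.8
tag 45 51.2
F 7.96559796352627 Z 27.2874970570142
```

Pad 2 sank about 8 mm at 8 N, so it is the medium one. Pad 3 next, pressed to confirm it.

{"op": "send_rows", "data": {"plan": [[0, 0, 0.02, 0], [0, 0, 0.03, 0], [0.0101, -0.03, 0, 0], [0.0101, -0.03, 0, 0], [0.0101, -0.03, 0, 0], [0, 0, 0, 0], [0, 0, -0.02, 0], [0, 0, -0.015, 0], [0, 0, -0.003, 0], [0, 0, 0, 0]]}}

```text
time: 9.23
eef_pos: [620.9, -23.2, 36.9]
eef_rot: [-0.0, 0.987, 0.162, -0.002]
contact_force: [0.1, 0.0, 1.1]
width: 0.2
grasp_force: 0.0
```

{"op": "send_rows", "data": {"plan": [[0, 0, -0.003, 0], [0, 0, -0.002, 0], [0, 0, -0.002, 0], [0, 0, 0, 0], [0, 0, 0, 0], [0, 0, 0, 0]]}}

```text
time: 9.73
eef_pos: [622.5, -23.1, 32.1]
eef_rot: [0.0, 0.987, 0.162, 0.001]
contact_force: [1.1, -0.4, 2.0]
width: 0.1
grasp_force: 0.8
```

{"op": "send_rows", "data": {"plan": [[0, 0, -0.003, 0], [0, 0, -0.002, 0], [0, 0, 0, 0], [0, 0, 0, 0], [0, 0, 0, 0]]}}

```text
time: 10.15
eef_pos: [622.5, -23.1, 26.9]
eef_rot: [-0.0, 0.987, 0.162, 0.0]
contact_force: [2.2, 0.9, 4.8]
width: 0.0
grasp_force: 1.8
```

```bash
python3 p.py
```

```text
(561, 156) [  9  17  17  20  16 112  91]
(591, 66) [  9  13  17  23  17 110 104]
(621, -24) [17 15 15 74 47  7 13]
tag 40 52.2
tag 33 52.0
tag 0 
(561, 156) [ 12  33  26  27  28 178 169]
(591, 66) [ 10  29  28  26  34 148 125]
(621, -24) [25 24 24 93 43  5 15]
tag 67 51.9
tag 53 51.9
tag 45 51.0
F 3.6432547254296788 Z 26.85191878205929
```

Pad 3 needs only 3.6 N for about 8 mm, so it is the softest. I'm lifting and moving over tag 3, with a check before pressing.

{"op": "send_rows", "data": {"plan": [[0, 0, 0.02, 0], [0, 0, 0.03, 0], [-0.0232, -0.0079, 0, 0], [-0.0232, -0.0079, 0, 0], [-0.0232, -0.008, 0, 0], [0, 0, -0.02, 0], [0, 0, -0.015, 0], [0, 0, -0.003, 0], [0, 0, 0, 0], [0, 0, 0, 0]]}}

```text
time: 11.18
eef_pos: [552.3, -47.1, 38.7]
eef_rot: [-0.0, 0.987, 0.162, -0.0]
contact_force: [-0.1, 0.8, 1.5]
width: -0.2
grasp_force: 0.0
```

```bash
python3 p.py; python3 - <<'E'
from h import *
a=[cv2.resize(grab_frame(n)["pixels"][r:r+90,c:c+110],None,fx=3.6,fy=3.6,interpolation=2) for n,r,c in(("scene",150,170),("side",130,220))]
cv2.imwrite("pics/t1.png",np.hstack(a))
E
```

```text
(561, 156) [  4  21  15  18  20 114  90]
(591, 66) [  3  22  15  16  20 134  80]
(621, -24) [  7  16  16  20  17 125 103]
tag 40 51.6
tag 44 52.2
tag 43 51.5
(561, 156) [ 12  33  22  32  28 171 176]
(591, 66) [ 12  27  28  25  29 150 130]
(621, -24) [ 12  25  25  25  29 127  96]
tag 67 51.9
tag 53 51.7
tag 46 51.1
F 0.3691504918955152 Z 39.31631153588617
```

View pics/t1.png

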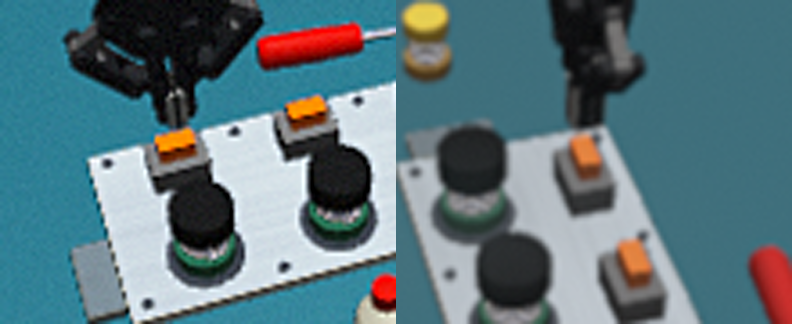

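The tips (scene crop (178,122), side crop (585,125)) hang in line over tag 3 (scene crop (177,145)). All pads are back up and all tags still stand up. I'm pressing tag 3 now.

{"op": "send_rows", "data": {"plan": [[0, 0, -0.01, 0], [0, 0, -0.008, 0], [0, 0, -0.003, 0], [0, 0, -0.003, 0], [0, 0, -0.003, 0], [0, 0, 0, 0], [0, 0, 0, 0]]}}

```text
time: 12.07
eef_pos: [552.6, -47.1, 11.4]
eef_rot: [0.0, 0.987, 0.162, -0.0]
contact_force: [1.0, 0.2, 0.6]
width: 0.4
grasp_force: 0.0
```

{"op": "send_rows", "data": {"plan": [[0, 0, -0.002, 0], [0, 0, -0.002, 0], [0, 0, -0.002, 0], [0, 0, 0, 0], [0, 0, 0, 0], [0, 0, 0, 0]]}}

```text
time: 12.57
eef_pos: [552.4, -47.0, 5.4]
eef_rot: [-0.0, 0.987, 0.162, -0.0]
contact_force: [0.0, -0.5, 1.0]
width: 0.2
grasp_force: 0.1
```

{"op": "send_rows", "data": {"plan": [[0, 0, -0.001, 0], [0, 0, -0.001, 0], [0, 0, 0, 0], [0, 0, 0, 0]]}}

```text
time: 12.9
eef_pos: [552.6, -47.0, 5.1]
eef_rot: [0.0, 0.987, 0.162, 0.0]
contact_force: [-4.4, 0.8, 12.9]
width: -0.1
grasp_force: 6.4
```

```bash
python3 p.py; python3 - <<'E'
from h import *
a=[cv2.resize(grab_frame(n)["pixels"][r:r+90,c:c+110],None,fx=3.6,fy=3.6,interpolation=2) for n,r,c in(("scene",150,170),("side",130,220))]
cv2.imwrite("pics/t2.png",np.hstack(a))
E
```

```text
(561, 156) [  9  15  18  18  22 116  86]
(591, 66) [  7  18  18  18  16 124  92]
(621, -24) [  8  19  14  18  22 136  91]
tag 40 52.1
tag 43 51.9
tag 15 40.7
(561, 156) [ 12  29  29  30  33 172 165]
(591, 66) [  6  27  33  29  25 158 121]
(621, -24) [ 13  25  28  22  28 123 102]
tag 66 52.3
tag 53 52.1
tag 13 40.0
F 12.610160417099667 Z 5.096225761551843
```

View pics/t2.png

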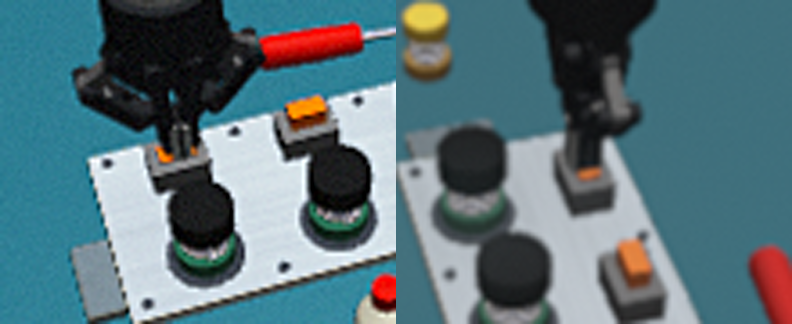

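Tag 3 is down: 12.6 N against the stop, top at z ≈ 40, seen at scene crop (165,155). I'll lift clear and verify.

{"op": "send_rows", "data": {"plan": [[0, 0, 0.01, 0], [0, 0, 0.03, 0], [0, 0, 0.04, 0], [0, 0, 0.04, 0], [0, 0, 0.02, 0], [0, 0, 0, 0], [0, 0, 0, 0], [0, 0, 0, 0]]}}

```text
time: 13.87
eef_pos: [552.2, -47.0, 142.9]
eef_rot: [-0.0, 0.987, 0.162, -0.0]
contact_force: [-0.2, 0.2, -1.4]
width: -0.3
grasp_force: 0.0
```

```bash
python3 p.py; python3 - <<'E'
from h import *
cv2.imwrite("pics/end.png",grab_frame("side")["pixels"])
E
```

```text
(561, 156) [  9  12  23  18  15 120  85]
(591, 66) [ 11  20  11  18  19 127  90]
(621, -24) [  7  14  22  17  16 133  99]
tag 41 51.9
tag 44 52.2
tag 49 40.8
(561, 156) [ 12  29  25  32  28 173 174]
(591, 66) [  9  28  28  27  29 137 139]
(621, -24) [ 11  26  23  30  22 154  74]
tag 65 52.8
tag 53 51.7
tag 50 40.7
F -0.15144633582234143 Z 142.2310583830934
```

View pics/end.png

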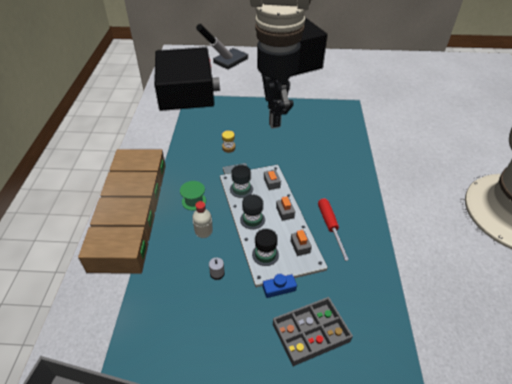

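Tag 3, at (272,178), is down to 40.7 mm. Tags 1 and 2 are up at 52 mm, and the loose things are where they were. Handing in.

```bash
python3 -c "from station import *;print(job_done())"
```

```text
the job is handed in; nothing more can be done
None
```

I pressed the pads in order from the blue end (11.7, 8.0 and 3.6 N, each at about 8 mm of sink), so mount 3 is the soft one; its tag is fully down, tags 1 and 2 are still up, nothing loose was disturbed, and the job is handed in.

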